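# Refit the cover of a bench-top air filter unit

## Task

Put the loose cover panel back on the air filter unit: hold it tilted with its tongue end low, hook the tongue under the unit's overhanging ledge, then swing the other end down and press until it snaps under the spring catch. The panel must end lying flat and fully home, let go. The frame and catch are fragile, so feel your way: draw the tongue in only until it lightly touches its stop, never ram or force the panel, and leave the dish, bottle and beaker where they stand.

Things in the scene. Friction and masses are not known exactly. Their poses are not given: they have to be found in the camera images.
- panel: Grey cover panel, 0.13 to 0.25 kg, at first flat on the bench. Plate 130 (x) x 110 (y) x 6 mm (z); origin at the centre of its underside, z up out of the top. A tongue 80 mm wide, 4 mm thick, flush with the plate's underside, projects 16 mm from the -x edge (tip at x = -81 mm). The grip, an upright rib, stands mid-plate on top.
- panel_grip (a point): Middle of the panel's grip rib, on the panel at (0, 0, 28) mm. The rib is 12 mm thick (panel x), 60 mm long (panel y) and runs from z = 6 to z = 38 mm above the panel's underside: pinch it across its thickness, along the panel's x axis.
- panel_lip (a point): Middle of the tongue's tip, half way through its thickness, on the panel at (-81, 0, 2) mm.
- panel_far (a point): Middle of the panel's opposite edge, which goes under the catch, on the panel at (65, 0, 3) mm.
- housing: Fixed air filter unit: grey plinth 250 (x) x 156 (y) x 30 mm high, white open frame on it. Origin: centre of the underside, on the bench; x runs from the ledge (-x end, nearer the robot) to the spring catch (+x end). The frame is bolted in slots, locked anywhere within 16 mm either way along x of its middle position; no reported pose shows this shift: find it by touch.
- ledge_nominal (a point): Lower inner edge of the ledge when the frame is in its middle position (add the shift); in the unit's frame (-60, 0, 58) mm, axes as the unit. The ledge spans the -x end from x = -85 to -60 mm, underside z = 58, top z = 66 mm. Below it a hollow reaches down to z = 30 mm. Swing the panel down about this edge.
- stop_nominal (a point): Upright stop face that closes the hollow under the ledge, frame in middle position (add the shift): x = -73 mm in the unit's frame; point at z = 54 mm. Enter the tongue at a tilt of 12 to 25 degrees, draw it gently towards -x until it touches the stop: then it is 13 mm under the ledge (2 mm of room above it when flat) and the far edge clears the rim by 3 mm.
- rim_nominal (a point): Upper edge of the rim at the catch end, frame in middle position (add the shift): inner face x = 76 mm, top z = 56 mm in the unit's frame. Side walls: inner faces y = -58 and 58 mm, top z = 60 mm. Filter element inside: x = -44 to 72 mm, top z = 42 mm.
- seat_nominal (a point): Where the panel's origin comes to lie, give or take 1.5 mm in x, frame in middle position (add the shift): (9.5, 0, 52) mm in the unit's frame. The plate rests on two rails along the sides, top z = 52 mm, from x = -54 to 74 mm.
- catch (a joint): Spring catch, steel, 36 mm wide, mid +x end; value in m: 0 = sprung fully in, up to 0.008 pushed back along +x. Its point overhangs the rim's face by 5 mm at z = 63.5 mm (unit's frame), a steep ramp above it reaches z = 75 mm; spring 600 N/m. The panel's far edge needs about 5 to 15 N downward to pass, then the catch snaps back over it.
- dish: Round covered petri dish, 64 mm across, 14 mm high, on the bench; origin at the centre of its underside. Leave alone.
- small_bottle: Small white bottle with a blue cap, 40 mm across, 75 mm high; origin at the centre of its underside. Leave alone.
- glass_beaker: Clear beaker, 54 mm across, 70 mm high; origin at the centre of its underside. Leave alone.

How it is judged:
By the outcome, as a careful person would: the job done as asked, in the order asked, and still so for the second after the job is handed in, with the robot touching nothing.
It also fails if it takes over 58 s, if anything falls off the work surface, if the arm or the gripper's body presses on something with over 40 N, if the wrist force passes 120 N, or if a joint passes its speed limit or range.

## Robot

A 6-joint arm with a two-finger parallel gripper is mounted at the origin on a cart in front of the work surface, level with it; the furniture and walls round the work are solid. World frame = base frame: x ahead of the robot, y to its left, z up, the work surface at z = 0. Lengths are in m, angles in rad, forces in N, time in s.
With the tool pointing down it reaches from about 0.225 to 0.875 m from the base axis. Payload 3.4 kg.
Tool frame: the origin (TCP) lies midway between the tips of the shut fingers; the grasp point (between the pads) lies 19 mm behind it; z points along the fingers, x is the direction in which the jaws open and shut, and the axes are right-handed (so a half turn about z gives the same grasp; the last joint's range is limited). The gripper opens to 85 mm and grips with 20 to 120 N. Pads are 22 mm wide; open, the fingers measure 114 mm over their backs; the gripper's body (76 mm by 85 mm) begins 54 mm behind the grasp point. The pads swing forward as they close: fully open they stand 13 mm farther back than shut.
Start: joints at [1.066, 0.276, 1.505, -0, 1.361, -0.121], TCP at [0.215, 0.533, 0.231] pointing down, gripper open.
Joint ranges: [-2.89, 2.89], [-0.75, 2.08], [0.22, 2.7], [-1.18, 4.32], [0.11, 2.71], [-2.7, 2.7]. Speed limits (rad/s): [2.57, 2.57, 3.14, 3.14, 3.14, 3.14].

## Interface

Orientations are given as a unit quaternion [x, y, z, w].
In Python, from rig import arm, camera, sign_off gives the robot as it stands.
- The arm moves only by the tool play_rows, never from a script. Its arguments are lists of equal length, an entry for each row: "travel": the shift along the world's x, y, z in m, a list of three; "angular": the turn, a rotation vector about the world's x, y, z in rad, a list of three; "claw": the closure, from -1 (fully open) to 1 (shut). A call has 1 to 20 rows; each row is the pose to reach, as a shift and turn from the pose commanded when the call began; what a row does not reach only later rows make up. A row lasts 1/8 s, in which the tool goes at most 62.5 mm and 10.7 degrees, less where a joint would pass 70% of its speed; a pose out of reach is approached as far as the arm can. A call with a gripper value outside its range is refused whole. The fingers move at their own pace and stop on an object; the grip force is fixed at half the most. Time passes only in rows, so rows that repeat a pose let the fingers close. It gives the time, the measured TCP pose, the force and the opening at its end, in the units of the state.
- arm.state(): the state, without advancing time (a new reading comes with each control period).
- camera(name): name is "side" or "top" or "wrist"; returns a dict with "frame" (384x512x3 uint8, red, green, blue), "depth" (384x512 float32, m along the optical axis (not along the pixel's ray), 0 where there is no reading), "fov_y" (degrees; the focal length in pixels is half the picture's height over the tangent of half this angle, whatever the lens; pixels are square), "cx", "cy" (the principal point, pixels), "xyz" and "attitude" of the camera in the world. Camera axes: x right, y down, z forward; pixel columns grow to the right and rows downward; lengths in m; the calibration is good to about 2 mm. A picture is of the moment at which its call begins.
- sign_off(): hands the job in, once; it reports no verdict.
The state is a dict: "clock": time; "qpos": joint angles; "joint_vel": joint speeds; "tau": joint torques, N m; "tool_pos": TCP position; "ee_rot": TCP orientation; "contact_force": force on the tool from outside, world axes, zero at the start; "ft_torque": the same for the moment, N m; "grip_width": finger opening in m.
Only numpy, scipy, OpenCV 4.12 (cv2) and the standard library are available. Lean on these libraries where they do the work, as an engineer would, in place of code of your own. Each camera call takes 0.05 s, during which the arm holds its last target.

## Working session

There is one attempt and no reset: what is moved stays moved. The work goes in short steps, Python scripts to look and compute and a tool call to move; the robot and the scene stay as the last step left them, time stands still between calls to the robot, and variables do not carry over. Pictures are saved under pics/ and viewed, and the job is handed in when it is done.

Besides the shell and the picture viewer there is one more tool, called after "Call:" as a command line: name --argument value ..., lists and objects as JSON in quotes. play_rows: Moves the arm, as the interface text tells. Its arguments: {"type":"object","properties":{"travel":{"type":"array","items":{"type":"array","items":{"type":"number"}}},"angular":{"type":"array","items":{"type":"array","items":{"type":"number"}}},"claw":{"type":"array","items":{"type":"number"}}},"required":["travel","angular","claw"]}

```bash
ls; mkdir -p pics; cat > h.py <<'E'
import numpy as np, cv2
from rig import arm, camera
from scipy.spatial.transform import Rotation as R
def cam(n):
    c=camera(n); a=np.array(c['attitude']); c['R']=R.from_quat(a).as_matrix() if a.size==4 else a.reshape(3,3)
    c['f']=192/np.tan(np.radians(c['fov_y'])/2); c['xyz']=np.array(c['xyz']); return c
def save(c,n): cv2.imwrite('pics/'+n,c['frame'][:,:,::-1])
def onplane(c,u,v,z):
    d=c['R']@np.array([(u-c['cx'])/c['f'],(v-c['cy'])/c['f'],1.]); return c['xyz']+d*(z-c['xyz'][2])/d[2]
def cloud(c):
    v,u=np.mgrid[:384,:512]; D=c['depth']
    P=np.stack([(u-c['cx'])/c['f']*D,(v-c['cy'])/c['f']*D,D],-1)@c['R'].T+c['xyz']; P[D==0]=np.nan; return P
E
python3 - <<'E'
from h import *
print(arm.state())
for n in ['side','top','wrist']:
    c=cam(n); save(c,n+'0.png'); print(n,c['xyz'],c['attitude'],c['fov_y'],c['cx'],c['cy'])
    np.savez(n+'0.npz',P=cloud(c),f=c['frame'])
E
```

```text
pics
{'clock': 0.0, 'qpos': array([ 1.06600522e+00,  2.76611809e-01,  1.50613793e+00, -3.15671289e-06,
        1.36073135e+00, -1.21034854e-01]), 'joint_vel': array([ 0.00067765,  0.00102952, -0.00065391, -0.00025269, -0.00080068,
        0.00063764]), 'tau': array([-1.56273627e-04, -4.16792500e+01, -2.45808792e+01, -1.09034270e-04,
        1.13103987e-02,  1.38629571e-05]), 'tool_pos': array([0.21504456, 0.53269025, 0.23042824]), 'ee_rot': array([ 8.28976570e-01,  5.59282535e-01, -8.40066982e-04,  4.31088357e-04]), 'contact_force': array([ 0.86131893,  0.66140234, -0.12060593]), 'ft_torque': array([ 0.01946412, -0.00398301,  0.0203506 ]), 'grip_width': 0.0853558302720562}
side [ 0.46812511 -1.14706963  0.75187838] [ 0.86751799 -0.03336317  0.01160917 -0.49614984] 57.03389770518183 257.8642581399806 193.70788461353357
top [0.28672833 0.03231249 1.33916647] [-0.67920222  0.72626025 -0.07865264  0.07102226] 52.468255829642224 254.36151659882276 187.65754479926548
wrist [0.13922517 0.56296545 0.37314636] [0.81800624 0.5517769  0.09056545 0.13492938] 64.15889615439566 251.19844436609992 190.40466595996156
```

View pics/top0.png

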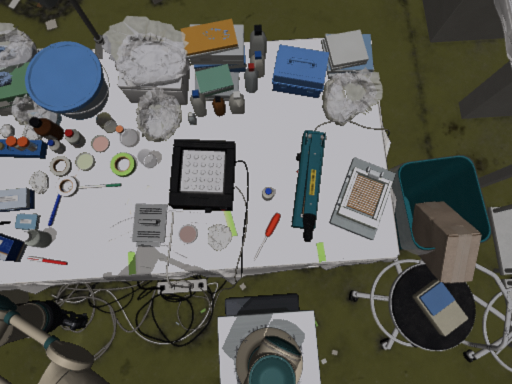

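View pics/side0.png

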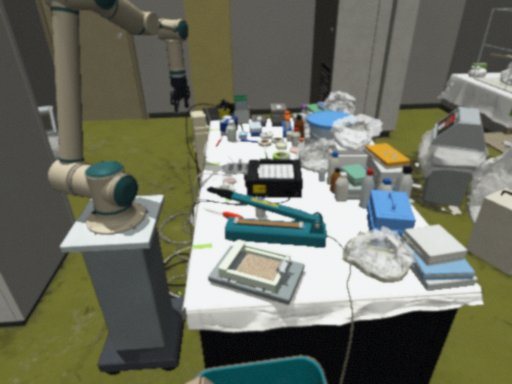

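View pics/wrist0.png

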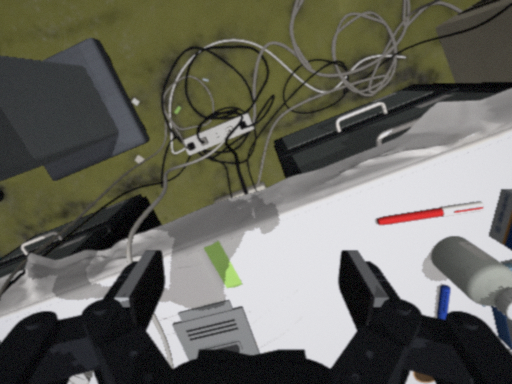

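```bash
python3 - <<'E'
import cv2,numpy as np
i=cv2.imread('pics/top0.png')
a=cv2.resize(i[150:290,90:260],None,fx=4,fy=4,interpolation=2)
b=cv2.resize(i[120:270,280:420],None,fx=4,fy=4,interpolation=2)
cv2.imwrite('pics/ta.png',a);cv2.imwrite('pics/tb.png',b)
i=cv2.imread('pics/side0.png'); cv2.imwrite('pics/sa.png',cv2.resize(i[170:320,190:340],None,fx=4,fy=4,interpolation=2))
P=np.load('top0.npz')['P']
print("panel region z(mm)");
for v in range(196,284,4): print(v,(P[v,124:186:4,2]*1000).round().tolist())
print("housing");
for v in range(150,244,5): print(v,np.nan_to_num(P[v,320:404:4,2]*1000).round().astype(int).tolist())
for uv in [(150,225),(363,197),(310,190)]: print(uv,P[uv[1],uv[0]])
E
```

```text
panel region z(mm)
196 [-0.0, 1.0, -1.0, 0.0, 4.0, 4.0, -3.0, -5.0, 0.0, 2.0, -1.0, 4.0, 86.0, 82.0, 87.0, 92.0]
200 [0.0, 8.0, 0.0, 3.0, -1.0, 1.0, 5.0, 1.0, 2.0, -0.0, -2.0, 2.0, 86.0, 85.0, 88.0, 93.0]
204 [3.0, -3.0, 3.0, 5.0, 8.0, 5.0, 9.0, 1.0, 6.0, 4.0, 8.0, 89.0, 86.0, 89.0, 82.0, 88.0]
208 [7.0, 2.0, 0.0, 6.0, 12.0, 5.0, 12.0, 10.0, 8.0, 7.0, 4.0, nan, -0.0, 31.0, 33.0, 58.0]
212 [5.0, 2.0, -3.0, 13.0, 10.0, 8.0, 7.0, 10.0, 9.0, 8.0, 7.0, 2.0, 36.0, 4.0, 3.0, -0.0]
216 [-3.0, 3.0, -3.0, 4.0, 7.0, 6.0, 4.0, 9.0, 8.0, 3.0, 2.0, -2.0, 28.0, -4.0, 7.0, -1.0]
220 [2.0, 3.0, -1.0, 3.0, 41.0, 40.0, 42.0, 37.0, 39.0, 10.0, 7.0, -0.0, 22.0, 2.0, -0.0, 4.0]
224 [-0.0, 4.0, 0.0, 11.0, 12.0, 10.0, 13.0, 9.0, 13.0, 8.0, 8.0, 2.0, 17.0, 3.0, 6.0, 6.0]
228 [2.0, -1.0, 3.0, 3.0, 7.0, 6.0, 2.0, 11.0, 7.0, 3.0, 7.0, -3.0, 12.0, 2.0, 15.0, 16.0]
232 [5.0, -1.0, 5.0, 3.0, 12.0, 4.0, 5.0, 9.0, 3.0, 7.0, 1.0, -1.0, nan, -5.0, 14.0, 12.0]
236 [-1.0, 2.0, -0.0, 10.0, 13.0, 2.0, 7.0, 8.0, 12.0, 9.0, 0.0, 3.0, 0.0, -2.0, 15.0, 17.0]
240 [-4.0, -6.0, 6.0, 4.0, 3.0, 7.0, 11.0, 0.0, 8.0, 5.0, 7.0, 2.0, 
[... 2090 characters left out ...]
30, 35, 42, 41, 41, 39, 55, 55, -2, 2, 5, -196, -162]
215 [1, -1, -1, 27, 28, 39, 62, 64, 68, 72, 65, 66, 33, 36, 49, 57, -2, 4, 0, -202, -164]
220 [1, 6, -1, 31, 30, 30, 31, 31, 35, 58, 68, 67, 64, 68, 66, 3, 3, -2, 3, -209, -172]
225 [0, -2, -3, -4, 26, 28, 30, 31, 29, 30, 27, 25, 59, 64, 65, 5, -2, -3, 2, -264, -186]
230 [1, 2, 4, -3, 0, 4, 0, 25, 25, 33, 26, 27, 33, 28, 31, 1, 3, -1, 5, -8, -196]
235 [1, 5, 1, 1, 1, 5, 1, 2, -1, -7, 16, 26, 32, 30, 2, -2, 0, -1, 0, -2, -197]
240 [0, 2, 3, 3, 1, -2, 2, 0, 0, 0, 2, 2, 0, 1, 4, 5, -2, 1, 1, 2, -213]
(150, 225) [0.46632792 0.37367354 0.00594504]
(363, 197) [ 0.50781929 -0.35547896  0.04628698]
(310, 190) [ 0.52265927 -0.16156637  0.15268945]
```

View pics/ta.png

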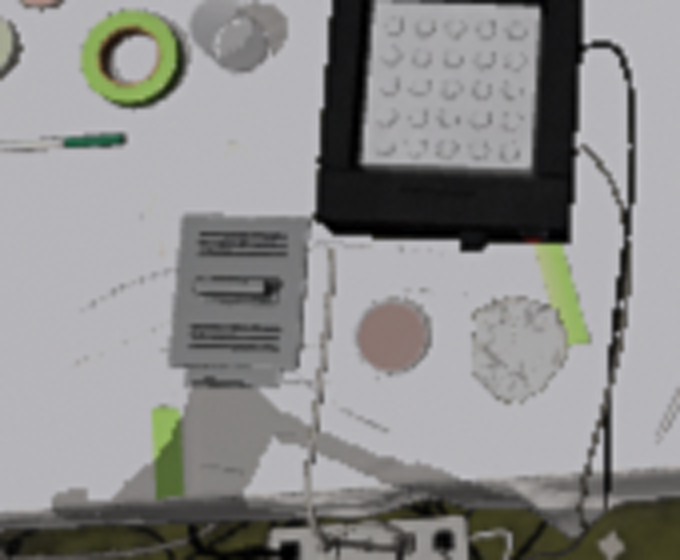

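View pics/tb.png

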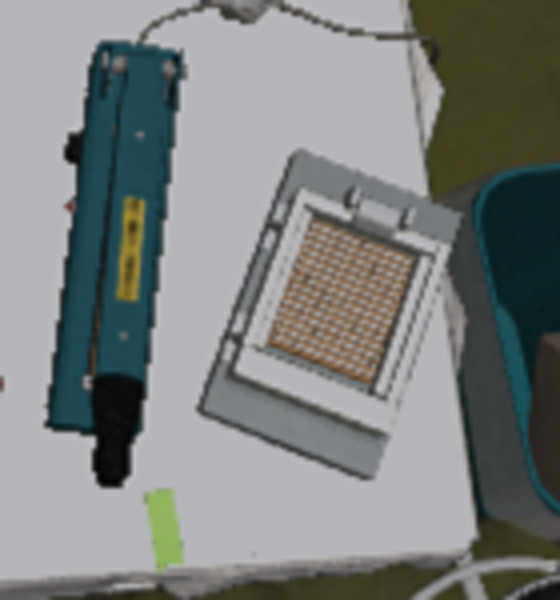

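View pics/sa.png

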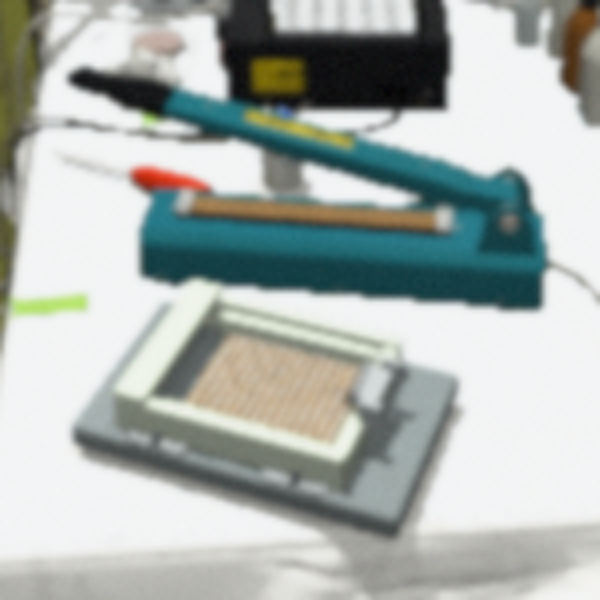

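```bash
python3 - <<'E'
from h import *
c=cam('top')
def rect(pts,z):
    p=np.array([onplane(c,u,v,z)[:2] for u,v in pts]); return p
p=rect([(135.75,203.25),(168,204.5),(164.5,242.5),(132.5,241.75)],.006); print(p.round(4),p.mean(0))
h=((p[0]+p[1])-(p[2]+p[3]))/2; w=p[0]-p[1]+p[3]-p[2]; print('head',np.degrees(np.arctan2(h[1],h[0])),np.linalg.norm(h),np.linalg.norm(w)/2, np.degrees(np.arctan2(-w[0],w[1])))
p=rect([(355,157.5),(395,173),(373.75,239.5),(330,222)],.03); print(p.round(4),p.mean(0))
h=((p[0]+p[1])-(p[2]+p[3]))/2; w=p[0]-p[1]+p[3]-p[2]; print('head',np.degrees(np.arctan2(h[1],h[0])),np.linalg.norm(h),np.linalg.norm(w)/2, np.degrees(np.arctan2(-w[0],w[1])))
print(onplane(c,188,233,.014))
s=arm.state(); w=cam('wrist'); RT=R.from_quat(s['ee_rot']).as_matrix()
print(RT.T@(w['xyz']-s['tool_pos']), RT.T@w['R'])
E
```

```text
[[0.5453 0.4221]
 [0.5335 0.3107]
 [0.4034 0.3253]
 [0.4132 0.4335]] [0.47384445 0.37288179]
head -5.66245261570384 0.13171498550723676 0.11034060171836789 -5.628871758557513
[[ 0.6523 -0.3501]
 [ 0.5874 -0.482 ]
 [ 0.3644 -0.3781]
 [ 0.4327 -0.2383]] [ 0.50919698 -0.36210408]
head -25.986099372071184 0.24620428545537873 0.15123637377466556 -26.104375258113368
[0.42939476 0.24342376 0.014     ]
[-0.00063844 -0.08171156 -0.14259442] [[ 9.99999591e-01 -4.58606468e-04  7.78919855e-04]
 [ 1.84422030e-04  9.47122187e-01  3.20873072e-01]
 [-8.84886744e-04 -3.20872798e-01  9.47121885e-01]]
```

Call:
play_rows --travel '[[0.026,-0.016,-0.005],[0.052,-0.032,-0.011],[0.078,-0.048,-0.022],[0.104,-0.064,-0.033],[0.13,-0.08,-0.044],[0.155,-0.096,-0.055],[0.181,-0.112,-0.066],[0.207,-0.128,-0.08],[0.233,-0.144,-0.095],[0.259,-0.16,-0.11],[0.259,-0.16,-0.11],[0.259,-0.16,-0.11]]' --angular '[[0,0,-0.129],[0,0,-0.258],[0,0,-0.386],[0,0,-0.515],[0,0,-0.644],[0,0,-0.773],[0,0,-0.902],[0,0,-1.03],[0,0,-1.16],[0,0,-1.288],[0,0,-1.288],[0,0,-1.288]]' --claw '[-1,-1,-1,-1,-1,-1,-1,-1,-1,-1,-1,-1]'

```text
clock: 1.75
tool_pos: [0.4739, 0.3734, 0.1214]
ee_rot: [0.999, -0.05, -0.0, -0.0]
contact_force: [-0.1, -0.6, 0.8]
grip_width: 0.0855
```

```bash
python3 - <<'E'
from h import *
c=cam('wrist'); save(c,'w1.png'); np.savez('w1.npz',P=cloud(c),f=c['frame'])
s=arm.state(); print(s['tool_pos'],s['ee_rot'],s['contact_force'],c['xyz'],c['attitude'])
E
```

```text
[0.473782   0.37373039 0.12171098] [ 9.98754860e-01 -4.98864529e-02 -2.96764089e-05 -2.66755967e-04] [-0.50061621 -0.45814132 -0.83546595] [0.4830206  0.45470548 0.26400567] [ 0.98551551 -0.04957031 -0.00849878  0.16195594]
```

View pics/w1.png

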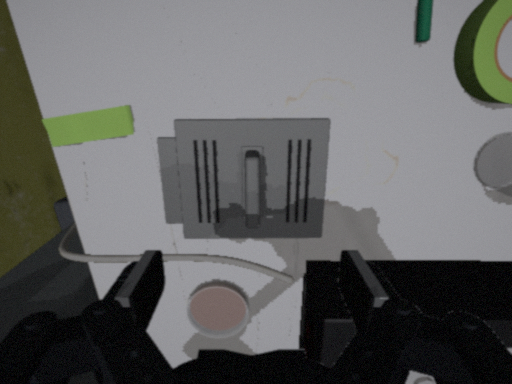

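```bash
python3 - <<'E'
from h import *
c=cam('wrist'); f=c['frame'].astype(int)
g=f.sum(2)/3
m=((g>60)&(g<135)&(f.max(2)-f.min(2)<25)).astype(np.uint8)
m[:110]=0;m[245:]=0;m[:,:150]=0;m[:,335:]=0
m=cv2.morphologyEx(m,cv2.MORPH_CLOSE,np.ones((9,9)))
cv2.imwrite('pics/m1.png',m*255)
# edges by profile
for v in (130,145): print(v,g[v,165:185].astype(int),g[v,318:336].astype(int))
for v in (200,225): print(v,g[v,172:192].astype(int),g[v,316:332].astype(int))
print('tongue',g[180,154:185].astype(int))
print('top',g[112:126,200].astype(int),g[112:126,300].astype(int),'bot',g[230:246,200].astype(int),g[230:246,300].astype(int))
print('rib',g[180,236:268].astype(int),g[210,236:268].astype(int),g[140:235,252].astype(int))
E
python3 - <<'E'
import cv2
i=cv2.imread('pics/w1.png');cv2.imwrite('pics/w1z.png',cv2.resize(i[105:250,150:340],None,fx=4,fy=4,interpolation=2))
E
```

```text
130 [152 153 155 157 155 154 152 155 152 138 111 104 104 103 107 105 108 103
 105 105] [103 102 102 102  99 102 102 100 101 101 108 120 147 155 153 154 157 155]
145 [104 102 103 104 102 104 101 100 106 104  95  94 100 105 106 103 107 104
 102 106] [100  99 102 103 102 102 100 101 100 106 124 149 155 156 151 155 153 154]
200 [87 89 93 90 94 89 92 90 87 86 91 92 91 92 93 92 91 92 91 94] [ 58  62  60  62  62  63  64  66  90 110 116 120 130 144 143 144]
225 [151 154 155 155 152 152 156 156 156 152 136 108  87  89  88  88  89  90
  89  92] [ 62  62  59  60  59  65  89 106 114 114 114 114 113 113 113 112]
tongue [154 156 155 157 154 153 147 128 102  92  91  91  92  95  92  94  92  93
  95  92  91  93  92  91  88  88  89  93  92  93  93]
top [153 151 151 154 153 153 140 105  91 101 104 105 107 106] [154 153 153 157 155 143 119  90  91 101 104 105 104 106] bot [ 89  91  90  88  86  87  91  90 104 142 154 156 157 156 154 156] [ 60  60  58  59  60  62  58  73  97 109 111 111 111 113 113 112]
rib [100  96  96  95  93  83  80  88  85  75  76  92  97  99 102  99 100 102
  99  99  97  88  77  64  52  56  55  56  65  78  96 101] [52 52 53 53 54 52 46 51 53 61 71 80 87 88 90 88 88 90 90 89 88 81 73 59
 47 49 53 53 54 51 54 54] [102 104 103 103 102  94  80  88  98  94  63  42  33  30  31  39  40  56
  74  88  94  98  99 102 100 101  99 103 100 103 100  99 100 103 100 101
  99  99  99  98 100 101  99 102 100  99  98  97 101  98  97  96  89  91
  90  89  87  89  88  90  89  89  90  89  91  90  91  86  88  90  88  89
  88  83  65  53  52  52  56  55  50  53  53  53  50  51  48  47  53  57
  60  59  59  58  61]
```

View pics/w1z.png

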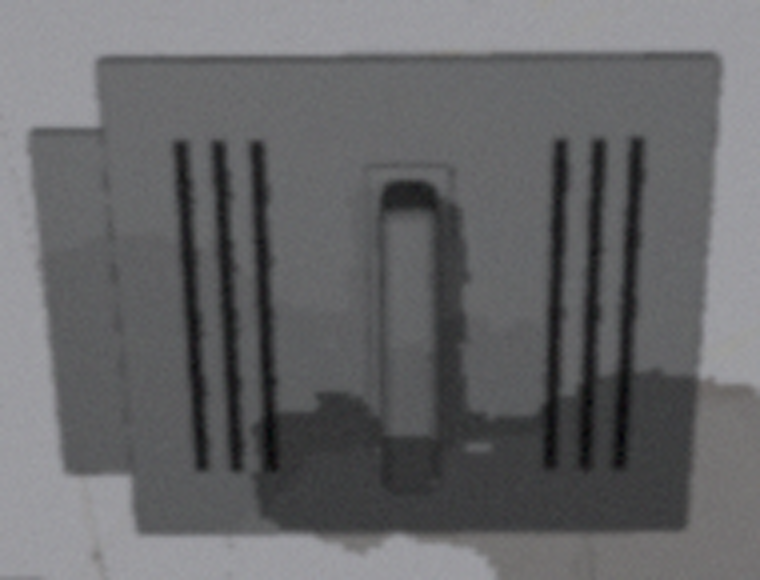

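```bash
python3 - <<'E'
from h import *
c=cam('wrist'); s=arm.state()
q=lambda u,v,z: onplane(c,u,v,z)[:2]
L=np.array([q(174.6,130,.006),q(182.7,225,.006)]);Rr=np.array([q(329.4,130,.006),q(322.2,225,.006)])
T=np.array([q(200,120.8,.006),q(300,120.4,.006)]);B=np.array([q(200,238.6,.006),q(300,237.5,.006)])
for n,e in zip('LRTB',[L,Rr,T,B]): d=e[1]-e[0]; print(n,np.degrees(np.arctan2(d[1],d[0])))
yaw=np.radians(-5.7)
# line intersections
def inter(a,b):
    da,db=a[1]-a[0],b[1]-b[0]; t=np.linalg.solve(np.c_[da,-db],b[0]-a[0]); return a[0]+da*t[0]
C=np.array([inter(L,T),inter(Rr,T),inter(Rr,B),inter(L,B)]); print(C,C.mean(0), np.linalg.norm(np.diff(C,axis=0),axis=1))
ru=[q(246.5,180,.038),q(258.5,180,.038)]; print('rib x at row180',ru,np.mean(ru,0)); print('rib ends',q(252.5,158,.038),q(252.5,227.7,.038))
print(s['tool_pos'])
E
```

```text
L -95.36100986652878
R -95.43273591797096
T -5.496238488362788
B -5.026289774869918
[[0.41635513 0.43511705]
 [0.54506758 0.42273198]
 [0.53487441 0.31555323]
 [0.40619713 0.32687053]] [0.47562356 0.3750682 ] [0.12930694 0.10766237 0.129174  ]
rib x at row180 [array([0.47231207, 0.38787696]), array([0.48152665, 0.38695328])] [0.47691936 0.38741512]
rib ends [0.47861995 0.40463176] [0.47293698 0.34709893]
[0.47371823 0.37394059 0.1219775 ]
```

Call:
play_rows --travel '[[0.002,0.0015,-0.03],[0.002,0.0015,-0.06],[0.002,0.0015,-0.08],[0.002,0.0015,-0.095],[0.002,0.0015,-0.105],[0.002,0.0015,-0.111],[0.002,0.0015,-0.111],[0.002,0.0015,-0.111],[0.002,0.0015,-0.111],[0.002,0.0015,-0.111],[0.002,0.0015,-0.111],[0.002,0.0015,-0.111],[0.002,0.0015,-0.111],[0.002,0.0015,-0.111]]' --angular '[[0,0,0.005],[0,0,0.005],[0,0,0.005],[0,0,0.005],[0,0,0.005],[0,0,0.005],[0,0,0.005],[0,0,0.005],[0,0,0.005],[0,0,0.005],[0,0,0.005],[0,0,0.005],[0,0,0.005],[0,0,0.005]]' --claw '[-1,-1,-1,-1,-1,-1,-1,0,1,1,1,1,1,1]'

```text
clock: 3.65
tool_pos: [0.4763, 0.3748, 0.0107]
ee_rot: [0.999, -0.048, 0.0, -0.0]
contact_force: [-0.3, 0.3, 3.9]
grip_width: 0.0111
```

```bash
python3 - <<'E'
from h import *
s=arm.state(); print(s['tool_pos'],s['ee_rot'],s['contact_force'],s['grip_width'],s['qpos'])
c=cam('wrist'); save(c,'w2.png')
E
```

```text
[0.47633004 0.37482192 0.01066674] [ 9.98846928e-01 -4.80081749e-02  1.16988951e-04 -1.28275132e-04] [-0.31853741  0.26512066  3.86496013] 0.011111070746280278 [5.51900490e-01 5.15185822e-01 1.72820820e+00 1.01855903e-04
 8.97860665e-01 6.47890291e-01]
```

View pics/w2.png

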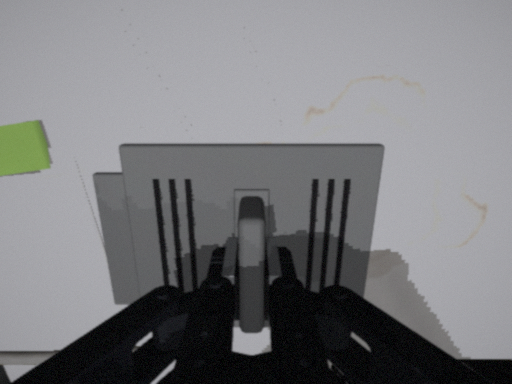

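Call:
play_rows --travel '[[0,0,0.01],[0,0,0.03],[0,0,0.07],[0,0,0.12],[0,0,0.17],[0,0,0.22],[0,-0.02,0.255],[0,-0.06,0.27],[0,-0.115,0.27],[0,-0.175,0.27],[0,-0.235,0.27],[0,-0.295,0.27],[-0.001,-0.355,0.27],[-0.001,-0.415,0.27],[-0.001,-0.475,0.27],[-0.002,-0.535,0.27],[-0.002,-0.595,0.27],[-0.002,-0.655,0.27],[-0.003,-0.71,0.27],[-0.003,-0.76,0.27]]' --angular '[[0,0,0],[0,0,0],[0,0,0],[0,0,0],[0,0,0],[0,0,0],[0,0,0],[0,0,-0.03],[0,0,-0.06],[0,0,-0.09],[0,0,-0.12],[0,0,-0.15],[0,0,-0.18],[0,0,-0.21],[0,0,-0.24],[0,0,-0.27],[0,0,-0.3],[0,0,-0.32],[0,0,-0.34],[0,0,-0.358]]' --claw '[1,1,1,1,1,1,1,1,1,1,1,1,1,1,1,1,1,1,1,1]'

```text
clock: 6.2
tool_pos: [0.4726, -0.3873, 0.2799]
ee_rot: [0.974, -0.226, -0.0, -0.0]
contact_force: [1.8, -0.2, -1.4]
grip_width: 0.0112
```

Call:
play_rows --travel '[[0,-0.03,0],[0,-0.045,0],[0,-0.051,0],[0,-0.051,0],[0,-0.051,0]]' --angular '[[0,0,0],[0,0,0],[0,0,0],[0,0,0],[0,0,0]]' --claw '[1,1,1,1,1]'

```text
clock: 6.82
tool_pos: [0.4735, -0.435, 0.2807]
ee_rot: [0.974, -0.224, 0.0, -0.0]
contact_force: [0.1, -1.0, -2.8]
grip_width: 0.0113
```

```bash
python3 - <<'E'
from h import *
s=arm.state(); print(s['clock'],s['tool_pos'],s['ee_rot'],s['contact_force'],s['grip_width'],s['qpos'])
c=cam('wrist'); save(c,'w3.png'); import pickle; pickle.dump(c,open('w3.pkl','wb'))
t=cam('top'); save(t,'t3.png'); pickle.dump(t,open('t3.pkl','wb'))
E
cp h.py /dev/null; python3 -c "
import cv2
i=cv2.imread('pics/w3.png');cv2.imwrite('pics/w3z.png',cv2.resize(i[:200,100:400],None,fx=2.6,fy=2.6,interpolation=2))"
```

```text
6.825 [ 0.47352484 -0.43496379  0.28068322] [ 9.74480762e-01 -2.24470911e-01  6.27330445e-05 -2.22834665e-04] [ 0.05894514 -0.95349307 -2.75387835] 0.011349393044736695 [-8.51372440e-01  3.59679991e-01  1.26028122e+00  4.35358320e-04
  1.52179045e+00 -3.98593673e-01]
```

View pics/w3.png

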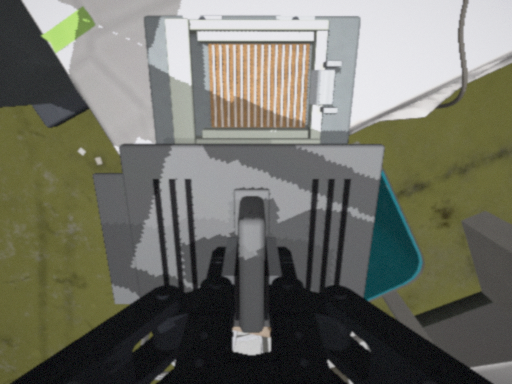

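View pics/w3z.png

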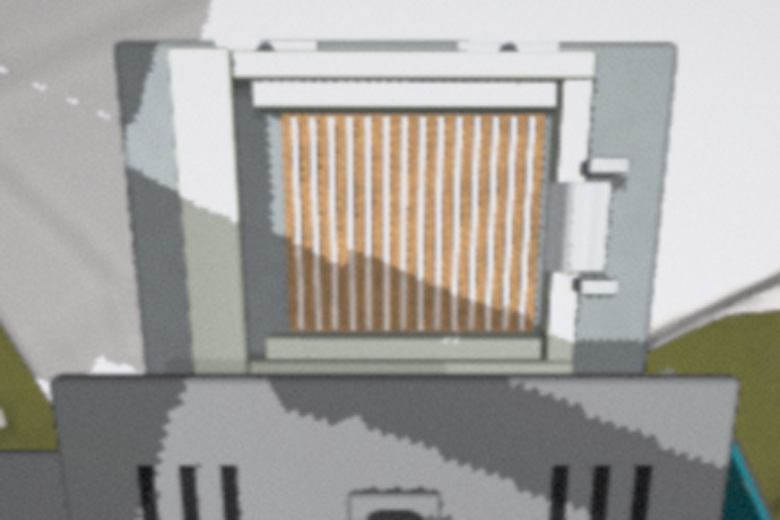

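```bash
python3 - <<'E'
import pickle
from h import *
c=pickle.load(open('w3.pkl','rb')); g=c['frame'].astype(int).sum(2)//3
for v in (40,55,70,110,125,138): print(v,'led',list(zip(range(160,200),g[v,160:200].tolist()))[::1] if 0 else (160,g[v,160:202].tolist()))
for v in (40,55,120,128): print(v,'rim',300,g[v,300:335].tolist())
for u in (230,250,290): print(u,'wallT',14,g[14:46,u].tolist()); print(u,'B',122,g[122:148,u].tolist())
for v in (30,60,100,130): print(v,'plinth L',140,g[v,140:165].tolist(),'R',340,g[v,340:365].tolist())
E
```

```text
40 led (160, [182, 183, 184, 184, 184, 182, 198, 225, 232, 232, 232, 232, 232, 233, 231, 231, 231, 231, 232, 232, 231, 232, 233, 232, 231, 231, 230, 228, 210, 155, 108, 104, 108, 108, 108, 108, 113, 148, 184, 192, 189, 190])
55 led (160, [185, 183, 186, 184, 185, 183, 178, 194, 224, 233, 232, 232, 233, 232, 232, 232, 233, 233, 233, 233, 232, 232, 234, 232, 232, 233, 232, 231, 227, 204, 149, 110, 109, 112, 110, 110, 109, 112, 111, 110, 108, 107])
70 led (160, [138, 164, 173, 180, 182, 184, 184, 188, 203, 224, 232, 233, 233, 233, 234, 234, 234, 233, 234, 233, 234, 233, 234, 235, 233, 235, 234, 235, 233, 226, 193, 137, 105, 107, 109, 111, 111, 111, 113, 112, 115, 115])
110 led (160, [115, 112, 115, 115, 118, 115, 114, 113, 117, 114, 117, 126, 148, 165, 165, 169, 167, 168, 166, 168, 168, 169, 169, 170, 172, 171, 171, 168, 172, 171, 171, 166, 149, 127, 106, 112, 113, 112, 110, 116, 117, 114])
125 led (160, [116, 116, 115, 111, 113, 116, 115, 115, 113, 115, 115, 117, 120, 141, 161, 166, 166, 166, 168, 171, 170, 169, 170, 171, 168, 171, 172, 170, 172, 168, 171, 172, 165, 150, 123, 107, 110,
[... 2304 characters left out ...]
6, 183, 186, 186, 188] R 340 [173, 171, 170, 170, 171, 172, 170, 170, 175, 171, 174, 174, 172, 170, 164, 160, 189, 225, 231, 231, 233, 233, 232, 233, 233]
100 plinth L 140 [171, 174, 176, 181, 179, 182, 181, 183, 181, 181, 166, 135, 111, 108, 113, 112, 113, 117, 111, 116, 115, 116, 113, 112, 114] R 340 [177, 176, 175, 177, 175, 175, 174, 177, 175, 174, 166, 166, 195, 229, 234, 234, 234, 234, 236, 233, 235, 234, 234, 234, 235]
130 plinth L 140 [178, 178, 178, 179, 177, 178, 177, 178, 181, 182, 185, 183, 187, 180, 158, 120, 109, 114, 116, 114, 113, 112, 111, 112, 111] R 340 [153, 147, 155, 158, 151, 149, 162, 156, 136, 125, 119, 119, 122, 133, 145, 151, 154, 147, 134, 114, 107, 95, 90, 89, 89]
```

```bash
python3 - <<'E'
import pickle
from h import *
c=pickle.load(open('w3.pkl','rb'))
def line(uv,z):
    p=np.array([onplane(c,u,v,z)[:2] for u,v in uv]); m=p.mean(0); d=np.linalg.svd(p-m)[2][0]; return p,m,d
def ang(d): return np.degrees(np.arctan2(d[1],d[0]))%180
F={}
F['li']=line([(189.0,40),(189.8,55),(190.7,70),(192.7,110),(193.6,125),(194.3,138)],.066)
F['lo']=line([(166.3,40),(167.3,55),(168.4,70),(171.9,110),(173.0,125),(174.2,138)],.066)
F['ri']=line([(316,40),(315,55),(310.8,120),(310.2,128)],.056)
F['ro']=line([(326.7,40),(325.6,55),(321,120),(320.7,128)],.056)
F['wp']=line([(230,29.2),(250,29.1),(290,29.1)],.060)
F['wm']=line([(230,139.7),(250,139.7),(290,139.4)],.060)
F['pl']=line([(144.5,30),(150.8,100),(154.5,130)],.03)
F['pr']=line([(358.7,30),(355.5,60),(351.5,100)],.03)
for k in F: print(k,F[k][1].round(4),ang(F[k][2]).round(2))
y=np.radians(np.mean([ang(F[k][2])-90 for k in('li','lo','ri','ro')]+[ang(F[k][2])-180 for k in('wp','wm')])); 
print('yaw',np.degrees(y))
for yd in (np.degrees(y),-26):
    e=np.array([np.cos(np.radians(yd)),np.sin(np.radians(yd))]); n=np.array([-e[1],e[0]])
    print(yd,{k:round(float(F[k][1]@(e if k[0]in'lrp' else n))*1000,1) for k in F})
P=cloud(c)
print('z ledge',np.nanmedian(P[45:70,172:186,2]),'rail',np.nanmedian(P[33:38,210:300,2]),'filter',np.nanmedian(P[60:120,220:300,2]),'plinth',np.nanmedian(P[50:110,335:347,2]))
E
```

```text
li [ 0.4492 -0.3365] 63.72
lo [ 0.4277 -0.3261] 64.12
ri [ 0.5732 -0.3925] 63.78
ro [ 0.584  -0.3977] 64.18
wp [ 0.541  -0.3117] 154.11
wm [ 0.4903 -0.4175] 154.35
pl [ 0.3989 -0.3091] 63.95
pr [ 0.6328 -0.3925] 63.92
yaw -25.955445102264207
-25.955445102264207 {'li': 551.1, 'lo': 527.3, 'ri': 687.2, 'ro': 699.1, 'wp': -43.5, 'wm': -160.8, 'pl': 493.9, 'pr': 740.7}
-26 {'li': 551.2, 'lo': 527.4, 'ri': 687.3, 'ro': 699.2, 'wp': -43.0, 'wm': -160.4, 'pl': 494.0, 'pr': 740.8}
z ledge 0.06611390466679312 rail 0.05209465633073429 filter 0.03878450599605232 plinth 0.030104584390808653
```

```bash
python3 - <<'E'
import pickle
from h import *
c=pickle.load(open('w3.pkl','rb')); g=c['frame'].astype(int).sum(2)//3
for u in (150,200,320,360): print(u,138,g[138:152,u].tolist())
for v in (160,230): print(v,112,g[v,112:135].tolist(),370,g[v,368:392].tolist())
for u in (102,106,110): print('tongue',u,166,g[166:182,u].tolist(),296,g[296:312,u].tolist())
s=arm.state(); yd=np.radians(-25.95);e=np.array([np.cos(yd),np.sin(yd)]); n=np.array([-e[1],e[0]])
t=s['tool_pos'][:2];print('tool',t@e,t@n)
for (u,v,z) in [(150,146.3,.276),(360,146.3,.276),(122.5,160,.276),(382,160,.276),(95,172.5,.274),(115,304,.274)]:
    p=onplane(c,u,v,z)[:2]-t; print(u,v,(p@e).round(4),(p@n).round(4))
E
```

```text
150 138 [179, 180, 195, 219, 223, 184, 106, 79, 89, 97, 99, 97, 102, 98]
200 138 [104, 123, 143, 149, 141, 119, 82, 99, 132, 152, 161, 166, 160, 162]
320 138 [119, 120, 130, 131, 128, 106, 88, 109, 133, 150, 158, 158, 161, 160]
360 138 [91, 91, 93, 93, 94, 93, 85, 109, 135, 148, 156, 157, 158, 158]
160 112 [88, 88, 87, 89, 88, 86, 87, 85, 88, 89, 95, 99, 99, 99, 98, 100, 99, 99, 101, 100, 100, 100, 100] 370 [158, 159, 158, 158, 157, 155, 158, 157, 160, 159, 155, 158, 157, 144, 122, 99, 95, 92, 92, 91, 91, 89, 88, 92]
230 112 [85, 86, 85, 87, 88, 85, 89, 89, 87, 87, 87, 88, 84, 86, 88, 88, 88, 85, 83, 81, 87, 86, 86] 370 [98, 99, 100, 96, 84, 62, 53, 50, 47, 46, 50, 50, 47, 49, 49, 50, 53, 49, 47, 43, 50, 43, 43, 46]
tongue 102 166 [79, 82, 81, 81, 82, 82, 82, 70, 83, 91, 94, 97, 98, 95, 98, 97] 296 [93, 92, 91, 89, 92, 90, 87, 89, 91, 90, 91, 91, 88, 88, 89, 88]
tongue 106 166 [82, 83, 81, 83, 85, 87, 79, 68, 85, 95, 95, 97, 96, 98, 97, 98] 296 [90, 94, 89, 92, 89, 89, 89, 86, 92, 90, 91, 89, 89, 88, 85, 89]
tongue 110 166 [82, 82, 83, 80, 81, 82, 77, 70, 85, 93, 97, 100, 99, 98, 97, 99] 296 [90, 89, 90, 88, 90, 90, 90, 88, 91, 89, 91, 91, 90, 90, 91, 91]
tool 0.616248775612868 -0.1841445816507369
150 146.3 -0.0481 0.0551
360 146.3 0.0536 0.0551
122.5 160 -0.0623 0.0484
382 160 0.0651 0.0484
95 172.5 -0.0779 0.0415
115 304 -0.0792 -0.0386
```

Call:
play_rows --travel '[[0.006,0.008,-0.01],[0.014,0.019,-0.03],[0.024,0.033,-0.055],[0.035,0.047,-0.08],[0.043,0.058,-0.1],[0.048,0.065,-0.113],[0.0493,0.0669,-0.12],[0.0493,0.0669,-0.12],[0.0493,0.0669,-0.12]]' --angular '[[-0.02,-0.04,0],[-0.05,-0.1,0],[-0.08,-0.16,0],[-0.11,-0.22,0],[-0.14,-0.28,0],[-0.1527,-0.3138,0],[-0.1527,-0.3138,0],[-0.1527,-0.3138,0],[-0.1527,-0.3138,0]]' --claw '[1,1,1,1,1,1,1,1,1]'

```text
clock: 8.05
tool_pos: [0.5234, -0.3704, 0.1614]
ee_rot: [0.959, -0.222, 0.17, 0.039]
contact_force: [-0.0, 0.1, -1.6]
grip_width: 0.0111
```

```bash
cat >> h.py <<'E'
YD=np.radians(-25.95); E3=np.array([np.cos(YD),np.sin(YD),0]); N3=np.array([-E3[1],E3[0],0])
def rep(p=True):
    s=arm.state(); t=s['tool_pos']; Rm=R.from_quat(s['ee_rot']).as_matrix(); x=Rm[:,0]
    th=np.degrees(np.arctan2(x[2],x@E3)); yaw=np.degrees(np.arctan2(x[1],x[0])); nn=np.degrees(np.arcsin(Rm[:,1]@np.array([0,0,1])))
    F=s['contact_force']; M=s['ft_torque']
    print('t%.2f x\'=%.2f Y=%.2f Z=%.2f tilt=%.2f yaw=%.2f roll=%.2f F(e,n,z)=%.1f %.1f %.1f M(e,n,z)=%.2f %.2f %.2f w=%.4f'%(s['clock'],t@E3*1000-611.3,t@N3*1000,t[2]*1000,th,yaw,nn,F@E3,F@N3,F[2],M@E3,M@N3,M[2],s['grip_width']))
    a=np.radians(th); X=t@E3*1000-611.3; c,sn=np.cos(a),np.sin(a)
    print(' tongue top corner x\'=%.2f z=%.2f; far top edge x\'=%.2f z=%.2f'%(X+1-81*c+6.7*sn,t[2]*1000-81*sn-6.7*c, X+1+65*c+4.7*sn, t[2]*1000+65*sn-4.7*c))
E
python3 - <<'E'
from h import *
rep(); c=cam('side'); save(c,'s4.png'); w=cam('wrist'); save(w,'w4.png'); rep()
cv2.imwrite('pics/s4z.png',cv2.resize(c['frame'][200:320,180:340,::-1],None,fx=4.5,fy=4.5,interpolation=2))
E
```

```text
t8.05 x'=21.39 Y=-103.98 Z=161.39 tilt=20.10 yaw=-26.00 roll=0.03 F(e,n,z)=-0.1 0.1 -1.6 M(e,n,z)=0.00 0.23 -0.03 w=0.0111
 tongue top corner x'=-51.38 z=127.26; far top edge x'=85.05 z=179.31
t8.15 x'=21.16 Y=-104.00 Z=161.22 tilt=20.08 yaw=-26.01 roll=0.02 F(e,n,z)=0.2 -0.3 -2.2 M(e,n,z)=-0.01 0.23 -0.03 w=0.0108
 tongue top corner x'=-51.62 z=127.11; far top edge x'=84.82 z=179.12
```

View pics/s4z.png

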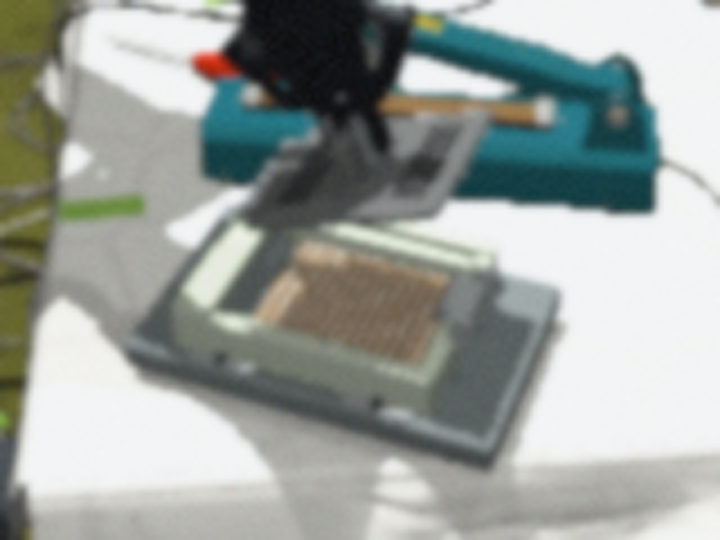

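View pics/w4.png

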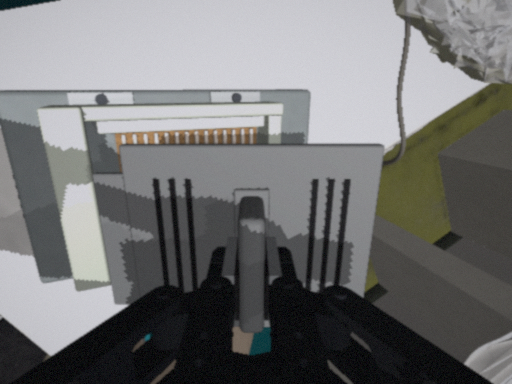

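```bash
python3 - <<'E'
from h import *
c=cam('wrist'); g=c['frame'].astype(int).sum(2)//3; 
for u in (150,200,240): print(u,g[98:150,u].tolist())
for v in (130,170,200): print(v,g[v,60:130].tolist())
pe=lambda u,v,z:(onplane(c,u,v,z)@N3*1000).round(2)
for r in (114,115,116,117,118): print(r,pe(200,r,.06),pe(110,r,.06))
E
```

```text
150 [150, 150, 153, 150, 140, 117, 96, 126, 179, 202, 209, 211, 208, 210, 209, 211, 210, 211, 206, 202, 173, 168, 199, 208, 209, 210, 211, 210, 211, 210, 210, 209, 198, 168, 136, 132, 132, 129, 130, 129, 127, 124, 125, 123, 118, 96, 73, 91, 110, 124, 130, 131]
200 [150, 149, 149, 140, 126, 101, 127, 180, 203, 207, 210, 211, 210, 211, 213, 210, 209, 205, 189, 175, 190, 207, 212, 213, 211, 211, 212, 211, 211, 208, 192, 144, 124, 121, 124, 120, 103, 86, 80, 77, 73, 78, 82, 77, 69, 62, 66, 90, 117, 128, 135, 131]
240 [89, 95, 111, 123, 114, 119, 172, 199, 208, 209, 210, 211, 208, 212, 208, 209, 204, 181, 173, 201, 211, 210, 211, 212, 211, 211, 212, 210, 196, 158, 128, 119, 118, 113, 112, 102, 94, 86, 80, 86, 84, 84, 83, 81, 78, 63, 65, 94, 113, 130, 135, 137]
130 [207, 204, 206, 206, 207, 205, 206, 205, 206, 209, 207, 205, 206, 203, 206, 206, 207, 205, 204, 206, 204, 203, 191, 164, 129, 91, 80, 86, 91, 89, 91, 91, 94, 91, 93, 86, 93, 133, 177, 202, 207, 209, 210, 208, 207, 208, 209, 210, 207, 209, 208, 209, 210, 207, 211, 208, 208, 209, 207, 208, 208, 209, 211, 208, 209, 209, 205, 208, 208, 207]
170 [136, 139, 136, 138, 136, 139, 137, 139, 141, 139, 138, 141, 136, 136, 139, 139, 140, 136, 139, 137, 140, 140, 137, 139, 138, 136, 128, 125, 119, 112, 100, 87, 72, 74, 80, 80, 81, 82, 84, 80, 81, 82, 80, 79, 83, 81, 82, 79, 82, 82, 81, 83, 81, 82, 84, 79, 81, 81, 81, 82, 78, 86, 103, 118, 129, 128, 128, 128, 130, 130]
200 [135, 138, 147, 158, 174, 196, 207, 206, 209, 207, 205, 208, 207, 209, 205, 208, 207, 207, 208, 208, 208, 208, 206, 209, 209, 210, 207, 210, 208, 207, 206, 208, 206, 201, 185, 156, 120, 87, 76, 78, 81, 74, 80, 78, 78, 81, 77, 78, 79, 79, 76, 80, 79, 80, 78, 78, 78, 79, 77, 80, 80, 76, 78, 79, 75, 74, 73, 74, 79, 76]
114 -41.19 -39.35
115 -41.92 -40.01
116 -42.65 -40.67
117 -43.39 -41.34
118 -44.12 -42.01
```

Call:
play_rows --travel '[[0.0009,0.0018,-0.01],[0.0009,0.0018,-0.025],[0.0009,0.0018,-0.042],[0.0009,0.0018,-0.055],[0.0009,0.0018,-0.064],[0.0009,0.0018,-0.068],[0.0009,0.0018,-0.07],[0.0009,0.0018,-0.07],[0.0009,0.0018,-0.07]]' --angular '[[0,0,0],[0,0,0],[0,0,0],[0,0,0],[0,0,0],[0,0,0],[0,0,0],[0,0,0],[0,0,0]]' --claw '[1,1,1,1,1,1,1,1,1]'

```text
clock: 9.32
tool_pos: [0.5238, -0.3679, 0.0909]
ee_rot: [0.959, -0.222, 0.17, 0.039]
contact_force: [1.1, -0.3, -1.1]
grip_width: 0.0114
```

```bash
python3 - <<'E'
from h import *
rep(); c=cam('side'); w=cam('wrist'); save(w,'w5.png'); rep()
cv2.imwrite('pics/s5z.png',cv2.resize(c['frame'][200:320,180:340,::-1],None,fx=4.5,fy=4.5,interpolation=2))
E
```

```text
t9.32 x'=20.64 Y=-101.57 Z=90.87 tilt=20.06 yaw=-26.01 roll=-0.00 F(e,n,z)=1.1 0.3 -1.1 M(e,n,z)=-0.01 0.24 0.03 w=0.0114
 tongue top corner x'=-52.14 z=56.79; far top edge x'=84.31 z=108.74
t9.43 x'=20.53 Y=-101.52 Z=90.78 tilt=20.05 yaw=-26.01 roll=-0.01 F(e,n,z)=-0.9 -0.2 -2.2 M(e,n,z)=0.02 0.32 0.00 w=0.0113
 tongue top corner x'=-52.27 z=56.72; far top edge x'=84.20 z=108.65
```

View pics/s5z.png

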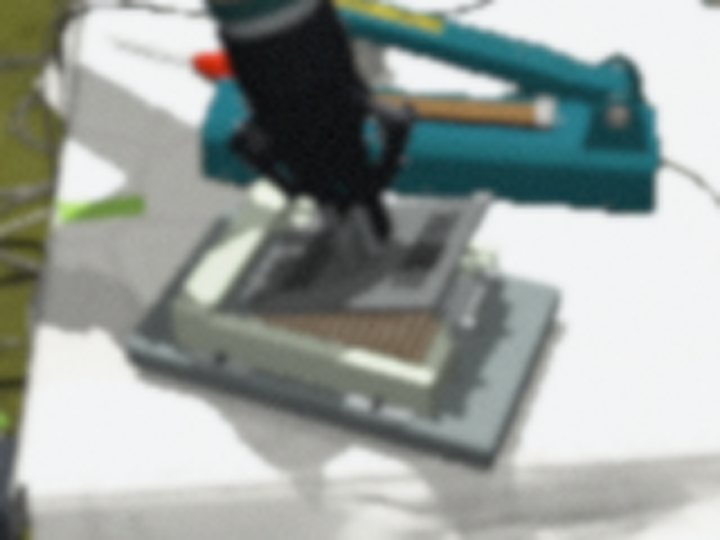

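View pics/w5.png

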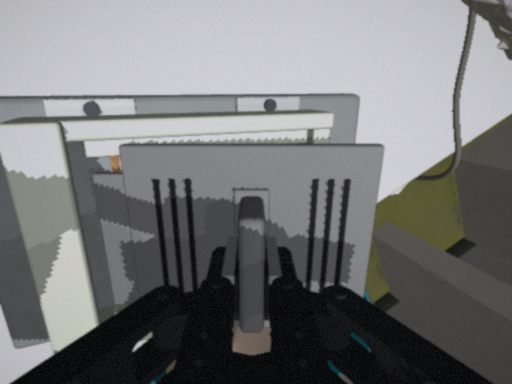

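Call:
play_rows --travel '[[0,0,-0.0015],[0,0,-0.003],[0,0,-0.0045],[0,0,-0.0055],[0,0,-0.0055]]' --angular '[[0,0,0],[0,0,0],[0,0,0],[0,0,0],[0,0,0]]' --claw '[1,1,1,1,1]'

```text
clock: 10.05
tool_pos: [0.5235, -0.3675, 0.0846]
ee_rot: [0.96, -0.222, 0.169, 0.039]
contact_force: [0.9, 1.0, -2.5]
grip_width: 0.0109
```

```bash
python3 -c "
from h import *
rep()"
```

```text
t10.05 x'=20.22 Y=-101.42 Z=84.64 tilt=19.98 yaw=-26.02 roll=-0.03 F(e,n,z)=0.3 1.3 -2.5 M(e,n,z)=-0.04 0.28 -0.03 w=0.0109
 tongue top corner x'=-52.61 z=50.67; far top edge x'=83.91 z=102.44
```

Call:
play_rows --travel '[[-0.0018,0.0009,0.0005],[-0.0036,0.0018,0.0005],[-0.0054,0.0026,0.0005],[-0.0072,0.0035,0.0005],[-0.009,0.0044,0.0005],[-0.0108,0.0053,0.0005],[-0.0108,0.0053,0.0005]]' --angular '[[0,0,0],[0,0,0],[0,0,0],[0,0,0],[0,0,0],[0,0,0],[0,0,0]]' --claw '[1,1,1,1,1,1,1]'

```text
clock: 10.92
tool_pos: [0.5125, -0.3622, 0.0853]
ee_rot: [0.96, -0.222, 0.169, 0.039]
contact_force: [0.2, 0.3, -2.3]
grip_width: 0.0113
```

```bash
python3 -c "
from h import *
rep();w=cam('wrist');save(w,'w6.png');c=cam('side'); rep()
cv2.imwrite('pics/s6z.png',cv2.resize(c['frame'][200:320,180:340,::-1],None,fx=4.5,fy=4.5,interpolation=2))
"
```

```text
t10.93 x'=8.04 Y=-101.38 Z=85.29 tilt=19.99 yaw=-26.02 roll=-0.03 F(e,n,z)=0.0 0.4 -2.3 M(e,n,z)=-0.01 0.28 -0.02 w=0.0113
 tongue top corner x'=-64.79 z=51.30; far top edge x'=71.73 z=103.09
t11.03 x'=8.34 Y=-101.44 Z=85.42 tilt=20.01 yaw=-26.02 roll=-0.02 F(e,n,z)=-0.9 0.2 -2.2 M(e,n,z)=0.02 0.31 0.02 w=0.0109
 tongue top corner x'=-64.48 z=51.40; far top edge x'=72.02 z=103.25
```

View pics/w6.png

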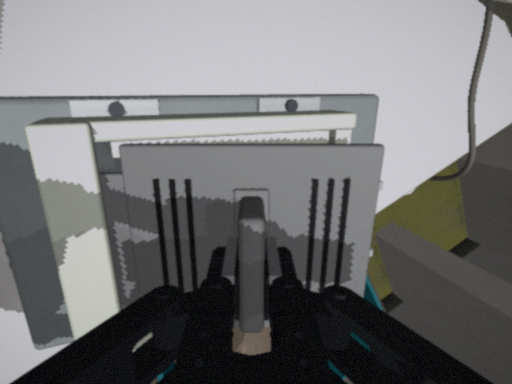

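View pics/s6z.png

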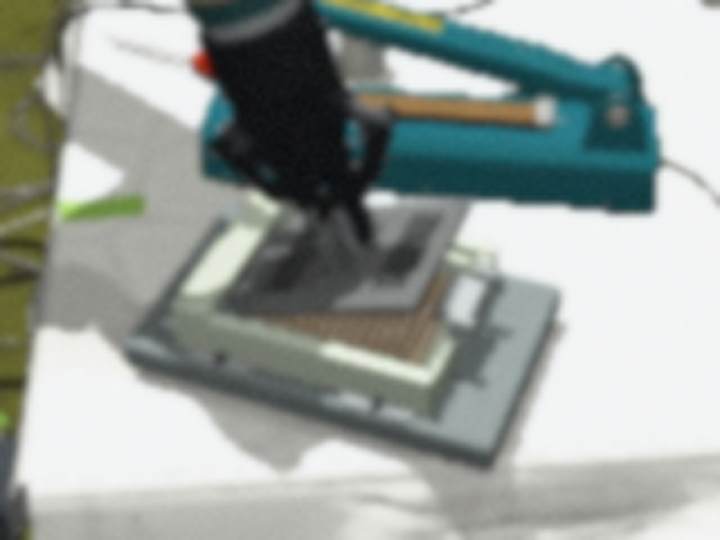

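Call:
play_rows --travel '[[-0.0013,0.0006,0],[-0.0025,0.0012,0],[-0.0036,0.0017,0],[-0.0045,0.0022,0],[-0.0045,0.0022,0]]' --angular '[[0,0,0],[0,0,0],[0,0,0],[0,0,0],[0,0,0]]' --claw '[1,1,1,1,1]'

```text
clock: 11.65
tool_pos: [0.5082, -0.36, 0.0853]
ee_rot: [0.96, -0.222, 0.169, 0.039]
contact_force: [0.0, -0.1, -1.8]
grip_width: 0.0108
```

```bash
python3 -c "
from h import *
rep()"
```

```text
t11.65 x'=3.17 Y=-101.39 Z=85.33 tilt=20.00 yaw=-26.01 roll=-0.02 F(e,n,z)=0.1 -0.1 -1.8 M(e,n,z)=-0.00 0.33 -0.06 w=0.0108
 tongue top corner x'=-69.65 z=51.34; far top edge x'=66.86 z=103.15
```

Call:
play_rows --travel '[[-0.0005,0.0002,0],[-0.0009,0.0004,0],[-0.0009,0.0004,0]]' --angular '[[0,0,0],[0,0,0],[0,0,0]]' --claw '[1,1,1]'

```text
clock: 12.02
tool_pos: [0.5073, -0.3597, 0.0853]
ee_rot: [0.96, -0.222, 0.169, 0.039]
contact_force: [-0.6, -0.5, -2.2]
grip_width: 0.0113
```

```bash
python3 -c "
from h import *
rep()"
```

```text
t12.03 x'=2.23 Y=-101.44 Z=85.32 tilt=20.00 yaw=-26.02 roll=-0.02 F(e,n,z)=-0.3 -0.7 -2.2 M(e,n,z)=-0.00 0.30 -0.03 w=0.0113
 tongue top corner x'=-70.60 z=51.32; far top edge x'=65.92 z=103.13
```

Call:
play_rows --travel '[[-0.0005,0.0002,0],[-0.0009,0.0004,0],[-0.0009,0.0004,0]]' --angular '[[0,0,0],[0,0,0],[0,0,0]]' --claw '[1,1,1]'

```text
clock: 12.4
tool_pos: [0.5064, -0.3593, 0.0853]
ee_rot: [0.96, -0.222, 0.169, 0.039]
contact_force: [-0.0, 0.2, -0.9]
grip_width: 0.011
```

```bash
python3 -c "
from h import *
rep()"
```

```text
t12.40 x'=1.25 Y=-101.50 Z=85.32 tilt=20.00 yaw=-26.02 roll=-0.02 F(e,n,z)=-0.1 0.2 -0.9 M(e,n,z)=0.02 0.23 -0.03 w=0.0110
 tongue top corner x'=-71.57 z=51.32; far top edge x'=64.94 z=103.13
```

Call:
play_rows --travel '[[-0.0004,0.0002,0],[-0.0007,0.0003,0],[-0.0007,0.0003,0]]' --angular '[[0,0,0],[0,0,0],[0,0,0]]' --claw '[1,1,1]'

```text
clock: 12.78
tool_pos: [0.5057, -0.359, 0.0853]
ee_rot: [0.96, -0.222, 0.169, 0.039]
contact_force: [0.8, 0.7, -1.2]
grip_width: 0.0108
```

```bash
python3 -c "
from h import *
rep()"
```

```text
t12.78 x'=0.49 Y=-101.51 Z=85.32 tilt=20.00 yaw=-26.02 roll=-0.03 F(e,n,z)=0.4 0.9 -1.2 M(e,n,z)=0.01 0.24 0.02 w=0.0108
 tongue top corner x'=-72.34 z=51.33; far top edge x'=64.18 z=103.14
```

Call:
play_rows --travel '[[-0.0004,0.0002,0],[-0.0007,0.0003,0],[-0.0007,0.0003,0]]' --angular '[[0,0,0],[0,0,0],[0,0,0]]' --claw '[1,1,1]'

```text
clock: 13.15
tool_pos: [0.5051, -0.3587, 0.0854]
ee_rot: [0.96, -0.222, 0.169, 0.039]
contact_force: [-0.2, -0.5, -2.1]
grip_width: 0.0111
```

```bash
python3 -c "
from h import *
rep()"
```

```text
t13.15 x'=-0.14 Y=-101.54 Z=85.39 tilt=20.01 yaw=-26.02 roll=-0.02 F(e,n,z)=0.1 -0.6 -2.1 M(e,n,z)=-0.01 0.25 0.01 w=0.0111
 tongue top corner x'=-72.96 z=51.37; far top edge x'=63.54 z=103.22
```

Call:
play_rows --travel '[[-0.0004,0.0002,0],[-0.0007,0.0003,0],[-0.0007,0.0003,0]]' --angular '[[0,0,0],[0,0,0],[0,0,0]]' --claw '[1,1,1]'

```text
clock: 13.52
tool_pos: [0.5048, -0.3588, 0.0856]
ee_rot: [0.959, -0.222, 0.17, 0.039]
contact_force: [3.5, -0.7, -2.7]
grip_width: 0.0108
```

```bash
python3 -c "
from h import *
rep()"
```

```text
t13.53 x'=-0.38 Y=-101.69 Z=85.62 tilt=20.07 yaw=-26.04 roll=-0.01 F(e,n,z)=3.4 0.9 -2.7 M(e,n,z)=0.10 -0.19 -0.02 w=0.0108
 tongue top corner x'=-73.16 z=51.52; far top edge x'=63.28 z=103.51
```

Call:
play_rows --travel '[[0.001,-0.0005,0],[0.001,-0.0005,0],[0.0017,-0.0008,-0.0014],[0.0023,-0.0011,-0.0028],[0.0029,-0.0014,-0.0042],[0.0035,-0.0017,-0.0056],[0.004,-0.002,-0.007],[0.0045,-0.0022,-0.0083],[0.005,-0.0024,-0.0097],[0.0054,-0.0026,-0.011],[0.0054,-0.0026,-0.011],[0.0054,-0.0026,-0.011]]' --angular '[[0,0,0],[0,0,0],[0.0096,0.0196,0],[0.0191,0.0392,0],[0.0287,0.0588,0],[0.0382,0.0785,0],[0.0478,0.098,0],[0.0573,0.1177,0],[0.0669,0.1373,0],[0.0764,0.1569,0],[0.0764,0.1569,0],[0.0764,0.1569,0]]' --claw '[1,1,1,1,1,1,1,1,1,1,1,1]'

```text
clock: 15.02
tool_pos: [0.5096, -0.3609, 0.0742]
ee_rot: [0.971, -0.224, 0.085, 0.019]
contact_force: [-0.0, -1.1, -2.3]
grip_width: 0.0109
```

```bash
python3 -c "
from h import *
rep();w=cam('wrist');save(w,'w7.png');c=cam('side'); rep()
cv2.imwrite('pics/s7z.png',cv2.resize(c['frame'][200:320,180:340,::-1],None,fx=4.5,fy=4.5,interpolation=2))
"
```

```text
t15.03 x'=4.80 Y=-101.48 Z=74.21 tilt=9.98 yaw=-26.01 roll=-0.02 F(e,n,z)=0.4 -1.0 -2.3 M(e,n,z)=0.04 0.13 -0.04 w=0.0109
 tongue top corner x'=-72.81 z=53.57; far top edge x'=70.64 z=80.84
t15.12 x'=4.71 Y=-101.50 Z=74.30 tilt=9.99 yaw=-26.01 roll=-0.02 F(e,n,z)=-0.5 -0.7 -1.6 M(e,n,z)=-0.01 0.10 0.02 w=0.0112
 tongue top corner x'=-72.90 z=53.65; far top edge x'=70.54 z=80.95
```

View pics/w7.png

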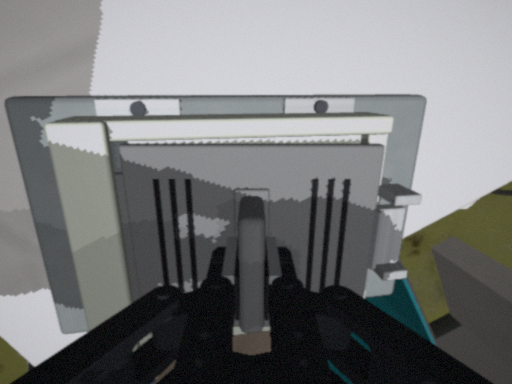

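View pics/s7z.png

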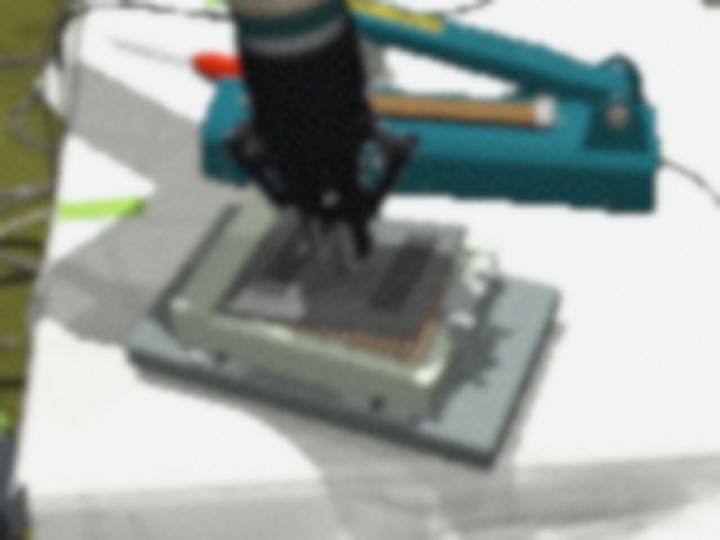

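Call:
play_rows --travel '[[0.0003,-0.0001,-0.001],[0.0006,-0.0003,-0.0022],[0.0009,-0.0004,-0.0033],[0.0009,-0.0004,-0.0033]]' --angular '[[0.0076,0.0157,0],[0.0153,0.0314,0],[0.0229,0.0471,0],[0.0229,0.0471,0]]' --claw '[1,1,1,1]'

```text
clock: 15.62
tool_pos: [0.5109, -0.3615, 0.0708]
ee_rot: [0.973, -0.225, 0.059, 0.014]
contact_force: [-0.3, 0.5, -2.8]
grip_width: 0.011
```

```bash
python3 -c "
from h import *
rep()"
```

```text
t15.62 x'=6.28 Y=-101.49 Z=70.77 tilt=6.97 yaw=-26.00 roll=-0.01 F(e,n,z)=-0.5 0.3 -2.8 M(e,n,z)=-0.00 0.09 -0.07 w=0.0110
 tongue top corner x'=-72.31 z=54.30; far top edge x'=72.37 z=73.99
```

Call:
play_rows --travel '[[0.0003,-0.0001,-0.0011],[0.0006,-0.0003,-0.0023],[0.0006,-0.0003,-0.0023]]' --angular '[[0.0076,0.0157,0],[0.0153,0.0314,0],[0.0153,0.0314,0]]' --claw '[1,1,1]'

```text
clock: 16.0
tool_pos: [0.5113, -0.3617, 0.0688]
ee_rot: [0.973, -0.225, 0.042, 0.01]
contact_force: [-1.7, 0.9, -0.2]
grip_width: 0.0112
```

```bash
python3 -c "
from h import *
rep()"
```

```text
t16.00 x'=6.72 Y=-101.52 Z=68.75 tilt=4.96 yaw=-26.00 roll=-0.00 F(e,n,z)=-2.0 0.1 -0.2 M(e,n,z)=-0.04 0.22 -0.02 w=0.0112
 tongue top corner x'=-72.40 z=55.08; far top edge x'=72.88 z=69.69
```

Call:
play_rows --travel '[[0.0001,-0.0001,-0.0012],[0.0003,-0.0001,-0.0025],[0.0003,-0.0001,-0.0025]]' --angular '[[0.0076,0.0157,0],[0.0153,0.0314,0],[0.0153,0.0314,0]]' --claw '[1,1,1]'

```text
clock: 16.38
tool_pos: [0.5115, -0.3618, 0.0658]
ee_rot: [0.974, -0.225, 0.025, 0.006]
contact_force: [-0.6, 0.3, -1.7]
grip_width: 0.0109
```

```bash
python3 -c "
from h import *
rep()"
```

```text
t16.38 x'=6.97 Y=-101.46 Z=65.83 tilt=2.93 yaw=-26.00 roll=-0.01 F(e,n,z)=-0.7 -0.0 -1.7 M(e,n,z)=-0.03 0.34 0.01 w=0.0109
 tongue top corner x'=-72.58 z=54.99; far top edge x'=73.13 z=64.46
```

Call:
play_rows --travel '[[0.0001,-0.0001,-0.001],[0.0003,-0.0001,-0.002],[0.0003,-0.0001,-0.002]]' --angular '[[0.0076,0.0157,0],[0.0153,0.0314,0],[0.0153,0.0314,0]]' --claw '[1,1,1]'

```text
clock: 16.75
tool_pos: [0.5124, -0.3622, 0.064]
ee_rot: [0.974, -0.225, 0.009, 0.002]
contact_force: [0.4, -0.6, -2.0]
grip_width: 0.0112
```

```bash
python3 -c "
from h import *
rep()"
```

```text
t16.75 x'=7.96 Y=-101.50 Z=64.03 tilt=1.01 yaw=-26.01 roll=-0.00 F(e,n,z)=0.6 -0.3 -2.0 M(e,n,z)=-0.04 0.01 -0.04 w=0.0112
 tongue top corner x'=-71.91 z=55.90; far top edge x'=74.03 z=60.48
```

Call:
play_rows --travel '[[0,0,-0.0007],[0,0,-0.0014],[0,0,-0.0014]]' --angular '[[0.0038,0.0079,0],[0.0076,0.0157,0],[0.0076,0.0157,0]]' --claw '[1,1,1]'

```text
clock: 17.12
tool_pos: [0.512, -0.3621, 0.0628]
ee_rot: [0.974, -0.225, 0.0, 0.0]
contact_force: [0.0, -0.1, -2.3]
grip_width: 0.0109
```

```bash
python3 -c "
from h import *
rep()"
```

```text
t17.12 x'=7.56 Y=-101.52 Z=62.83 tilt=0.01 yaw=-26.01 roll=0.00 F(e,n,z)=0.0 -0.0 -2.3 M(e,n,z)=0.01 0.02 0.02 w=0.0109
 tongue top corner x'=-72.44 z=56.11; far top edge x'=73.56 z=58.14
```

Call:
play_rows --travel '[[0,0,-0.0004],[0,0,-0.0007],[0,0,-0.0007]]' --angular '[[0,0,0],[0,0,0],[0,0,0]]' --claw '[1,1,1]'

```text
clock: 17.5
tool_pos: [0.512, -0.362, 0.0627]
ee_rot: [0.974, -0.225, 0.0, 0.0]
contact_force: [-0.5, 1.1, 2.2]
grip_width: 0.0112
```

```bash
python3 -c "
from h import *
rep();c=cam('side');w=cam('wrist');save(w,'w8.png');rep()
cv2.imwrite('pics/s8z.png',cv2.resize(c['frame'][200:320,180:340,::-1],None,fx=4.5,fy=4.5,interpolation=2))"
```

```text
t17.50 x'=7.47 Y=-101.44 Z=62.67 tilt=0.04 yaw=-26.01 roll=0.00 F(e,n,z)=-0.9 0.8 2.2 M(e,n,z)=-0.01 0.17 0.01 w=0.0112
 tongue top corner x'=-72.52 z=55.92; far top edge x'=73.48 z=58.02
t17.60 x'=7.48 Y=-101.46 Z=62.66 tilt=0.04 yaw=-26.02 roll=0.01 F(e,n,z)=-0.6 -0.2 2.6 M(e,n,z)=0.05 0.14 0.04 w=0.0108
 tongue top corner x'=-72.52 z=55.91; far top edge x'=73.48 z=58.01
```

View pics/w8.png

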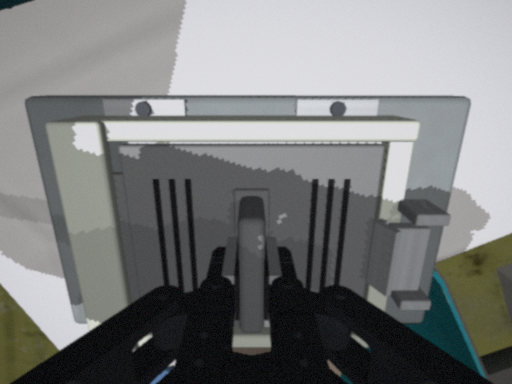

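View pics/s8z.png

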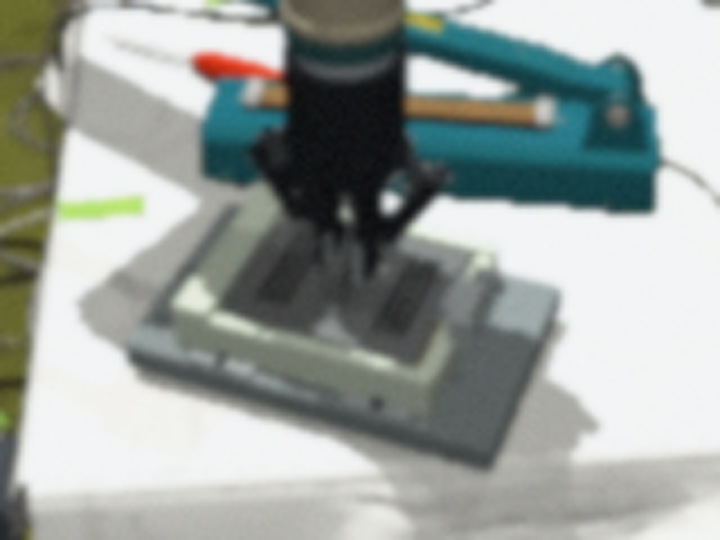

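Call:
play_rows --travel '[[0,0,0],[0,0,0],[0,0,0],[0,0,0],[0,0,0.004],[0,0,0.015],[0,0,0.035],[0,0,0.065],[0,0,0.1],[0,0,0.13],[0,0,0.15],[0,0,0.16],[0,0,0.16]]' --angular '[[0,0,0],[0,0,0],[0,0,0],[0,0,0],[0,0,0],[0,0,0],[0,0,0],[0,0,0],[0,0,0],[0,0,0],[0,0,0],[0,0,0],[0,0,0]]' --claw '[0.5,0.1,0.1,0.1,0.1,0.1,0.1,0.1,0.1,0.1,0.1,0.1,0.1]'

```text
clock: 19.23
tool_pos: [0.512, -0.3621, 0.223]
ee_rot: [0.974, -0.225, 0.001, 0.0]
contact_force: [-0.2, 0.3, 0.6]
grip_width: 0.0387
```

```bash
python3 - <<'E'
from h import *
rep();w=cam('wrist');save(w,'w9.png')
t=cam('top');save(t,'t9.png')
P=cloud(w); T=P@E3*1000-611.3; Y=P@N3*1000+101.7; Z=P[...,2]*1000
def z(x0,x1,y0,y1):
    m=(T>x0)&(T<x1)&(Y>y0)&(Y<y1); return np.nanmedian(Z[m]).round(2),int(m.sum())
for b in [(-50,-42,-50,50),(-12,-7,10,50),(55,68,20,50),(55,68,-50,-20),(60,69,-15,15),(-84,-62,-40,40),(-30,70,42,52),(-30,50,-52,-42)]: print(b,z(*b))
E
```

```text
t19.23 x'=7.54 Y=-101.52 Z=222.97 tilt=0.09 yaw=-26.01 roll=0.02 F(e,n,z)=-0.4 0.2 0.6 M(e,n,z)=0.01 -0.00 -0.05 w=0.0387
 tongue top corner x'=-72.45 z=216.15; far top edge x'=73.55 z=218.37
(-50, -42, -50, 50) (np.float64(292.8), 2709)
(-12, -7, 10, 50) (np.float64(298.14), 1774)
(55, 68, 20, 50) (np.float64(58.05), 389)
(55, 68, -50, -20) (np.float64(57.98), 318)
(60, 69, -15, 15) (np.float64(298.16), 2142)
(-84, -62, -40, 40) (np.float64(65.96), 1655)
(-30, 70, 42, 52) (np.float64(58.01), 1015)
(-30, 50, -52, -42) (np.float64(57.96), 611)
```

View pics/w9.png

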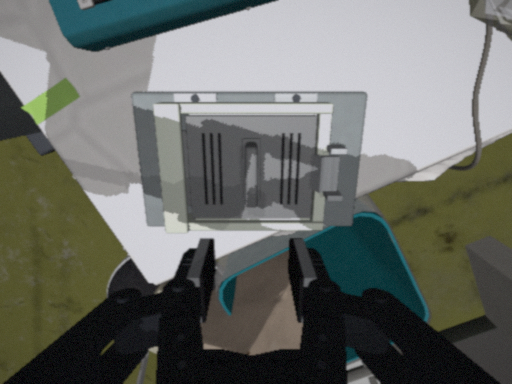

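View pics/t9.png

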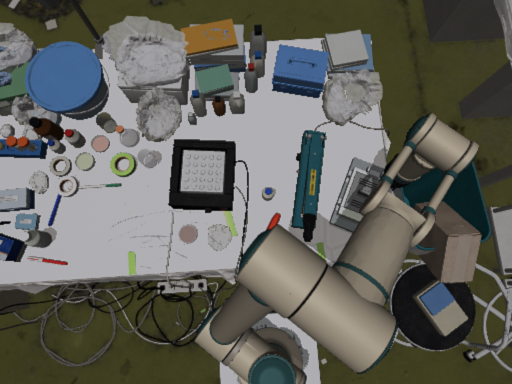

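```bash
python3 -c "
import cv2
i=cv2.imread('pics/w9.png');cv2.imwrite('pics/w9z.png',cv2.resize(i[85:240,200:375],None,fx=4.5,fy=4.5,interpolation=2))"
python3 - <<'E'
from h import *
w=cam('wrist');g=w['frame'].astype(int).sum(2)//3
for v in (130,142,172,178,208): print(v,305,g[v,305:345].tolist())
for u,v,z in [(318.5,172,.0635),(317,172,.058),(317,172,.0635)]: print((onplane(w,u,v,z)@E3*1000-611.3).round(1))
E
```

```text
130 305 [140, 144, 141, 140, 143, 141, 142, 140, 140, 139, 138, 134, 113, 84, 94, 144, 194, 212, 211, 212, 210, 211, 212, 208, 211, 207, 193, 164, 149, 147, 148, 147, 150, 146, 149, 148, 147, 147, 149, 145]
142 305 [143, 141, 140, 141, 139, 142, 141, 138, 138, 139, 136, 119, 90, 96, 143, 191, 208, 210, 209, 210, 209, 211, 212, 212, 208, 193, 162, 148, 143, 143, 142, 138, 143, 142, 135, 142, 147, 152, 151, 151]
172 305 [140, 139, 137, 133, 129, 121, 108, 85, 75, 73, 73, 73, 77, 75, 78, 77, 84, 95, 113, 119, 121, 126, 131, 128, 130, 130, 129, 128, 126, 124, 125, 127, 128, 124, 118, 106, 98, 96, 94, 96]
178 305 [91, 89, 86, 89, 87, 87, 83, 80, 75, 74, 75, 75, 77, 75, 78, 76, 88, 106, 116, 119, 125, 125, 126, 128, 128, 131, 131, 125, 124, 124, 127, 127, 124, 126, 118, 101, 94, 95, 96, 95]
208 305 [86, 86, 89, 87, 86, 87, 82, 71, 70, 85, 121, 141, 146, 144, 145, 146, 143, 147, 145, 139, 125, 97, 90, 95, 91, 95, 94, 95, 95, 93, 94, 92, 94, 95, 95, 93, 93, 96, 90, 91]
75.7
75.4
74.2
```

View pics/w9z.png

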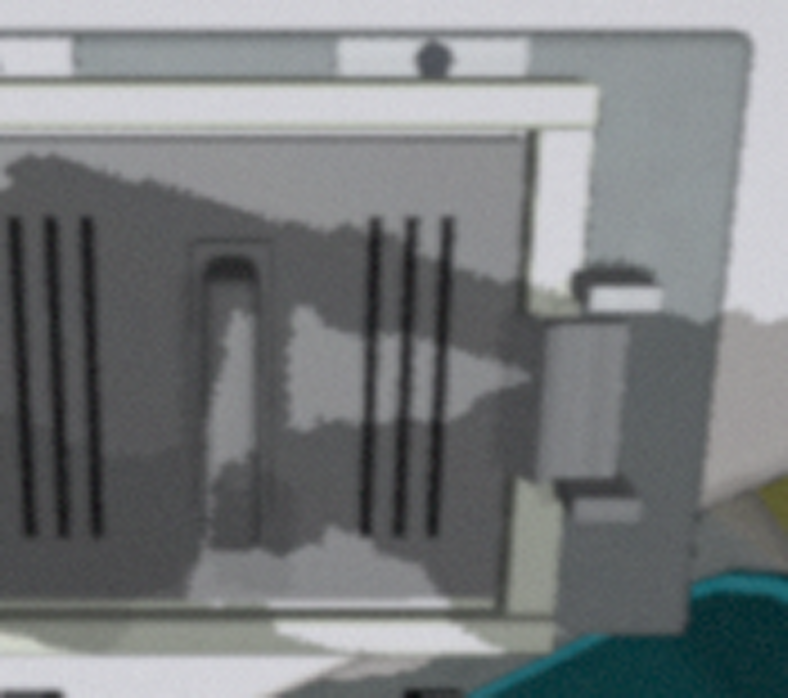

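```bash
python3 -c "
from h import *
rep()
from rig import sign_off
print(sign_off())"
```

```text
t19.38 x'=6.68 Y=-101.29 Z=221.05 tilt=-0.12 yaw=-26.01 roll=-0.03 F(e,n,z)=-0.1 0.0 0.3 M(e,n,z)=0.00 -0.02 -0.01 w=0.0384
 tongue top corner x'=-73.33 z=214.52; far top edge x'=72.67 z=216.22
the job is handed in; nothing more can be done
None
```

The panel is back on the filter unit, lying flat and home with the catch snapped over its edge. I let go of it and handed the job in at about 19.4 s.

- **How it went:** I gripped the rib and lowered the panel tilted 20°. I slid the tongue under the ledge in small steps until a light touch on the stop at about 3.4 N. I then backed off about 0.5 mm, swung the panel down through the catch and pressed to about 5 N on the rails.
- **Frame shift:** the camera put the frame about 6 mm toward the robot from its middle position, and the touch on the stop agreed to within about 0.2 mm.
- **Forces:** readings at the end of each move stayed under 5 N. I felt only about 2 N at the catch, less than the 5 to 15 N quoted. I take the low figure to mean the peak fell between readings, since force is only reported when a move ends.
- **Last checks:** depth readings put the panel top at 58.0 mm at both far corners and along both sides, which is the fully seated height. The last wrist picture shows the catch reaching roughly 4 mm over the panel edge.
- **What I couldn't check:** depth patches mid-panel, near the ledge end and under the catch read nothing usable, because the gripper was in the way. I judged the catch from that picture, not from a measured position. I didn't measure the dish, bottle or beaker again, but the arm's path stayed clear of them and the dish looks unmoved in the last top view.

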